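# Turn a fallen tamper upright against the bar and hang it in its slotted rack

### The job

Pick up the red-banded tamper that lies on the bench, tuck its neck under the fixed round bar and press it up against the bar, keeping your grip, until the tool has swung round in the fingers and stands upright, foot down. Then slide it sideways into the one empty slot of the rack (the slot with the yellow tag), all the way to the slot's closed end, so that its collar rests flat on the plate with the foot below, and let go. Leave the other two tampers hanging and do not disturb the spool, stamp, ink jar or glue pot.

Things in the scene. Friction and masses are not known exactly. Their poses are not given: they have to be found in the camera images.
- tamper_grip (a point): Centre of the red grip band (20 mm diameter, 14 mm long) of the tamper to be hung. It starts lying, axis level, 18 mm above the bench. x axis along the tool toward the handle's end, 21 mm ahead; the foot is toward -x. About 90 g. Gripped on the band it keeps its angle under its own weight, but turns about the line through the fingertips when its neck is pushed.
- tamper_collar (a point): Centre of the same tamper's hexagonal steel collar (36 mm across flats, 42 mm across corners, 6 mm thick), on its axis, 35 mm from the grip point; same axes. Behind it (-x) come a steel neck 13 mm in diameter, from 3 to 33 mm, and a round dark wooden foot 36 mm in diameter, from 33 to 51 mm; the handle ahead of it is 14 mm thick and ends at 56 mm.
- bar_mid (a point): Middle of the fixed turning bar: level round steel bar, 10 mm diameter, its axis 90 mm above the bench, on two grey posts 104 mm apart inside (97 mm high; feet 60 by 30 mm, 6 mm thick). y axis along the bar; x axis level, across it, pointing away from the robot's side. Open below; the glue pot stands on the far side, its centre 100 mm or more from the bar.
- rack_plate (a point): Middle of the top face of the fixed rack's level slotted plate: 85 mm above the bench, 6 mm thick, 90 mm deep (x), 190 mm wide (y). x axis points from the open front edge (robot's side) to the back. Slots at y = -60, 0, +60 mm, 17 mm wide, mouth corners rounded 8 mm, closed at x = +4 mm. Under it: a back panel at x = 39 to 45 mm and a 6 mm base plate on the bench.
- empty_seat (a point): Where the axis of a tamper hung in the empty slot goes, on the level of the plate's top face: 5 mm in front of the plate's middle line (a neck pushed right home is 2.5 mm further back). Axes as the rack plate's: +x is the way to slide in. A yellow tag, 14 by 30 by 3 mm, lies on the plate, its centre 33 mm behind this point.
- tamper_blue_grip (a point): Centre of the grip band of the blue-banded tamper hanging in one of the other slots; same shape as the red one, upright, this point 35 mm above the collar's centre and 38 mm above the plate.
- tamper_black_grip (a point): The same point of the black-banded tamper hanging in the remaining slot.
- spool: Bystander: spool of red thread, 40 mm in diameter, 48 mm high; origin at the centre of its underside.
- stamp: Bystander: wooden rubber stamp, 36 by 47 mm, 52 mm high; origin at the centre of its underside.
- ink_jar: Bystander: green glass ink jar, 28 mm in diameter, 80 mm high; origin at the centre of its underside.
- glue: Bystander: white glue pot, 65 mm in diameter, 44 mm high; origin at the centre of its underside.
- tamper: The red-banded tamper as a solid; origin 18 mm under the collar's centre as it lies, x along the tool toward the handle's end.
- tamper_blue: The blue-banded tamper as a solid; origin on its axis at the underside of the collar.
- tamper_black: The black-banded tamper as a solid; origin on its axis at the underside of the collar.
- bar: The turning bar with its posts; origin on the bench under the middle of the bar.
There are look-alikes about, which are no part of the job. Leave any pink look-alike of the tamper alone.

How it is judged:
By the outcome, as a careful person would: the job done as asked, in the order asked, and still so for the second after the job is handed in, with the robot touching nothing.
It also fails if it takes over 56 s, if anything falls off the work surface, if the arm or the gripper's body presses on something with over 40 N, if the wrist force passes 120 N, or if a joint passes its speed limit or range.

### The arm

A 6-joint arm with a two-finger parallel gripper is mounted at the origin on a cart in front of the work surface, level with it; the furniture and walls round the work are solid. World frame = base frame: x ahead of the robot, y to its left, z up, the work surface at z = 0. Lengths are in m, angles in rad, forces in N, time in s.
With the tool pointing down it reaches from about 0.325 to 0.9 m from the base axis. Payload 6.1 kg.
Tool frame: the origin (TCP) lies midway between the tips of the shut fingers; the grasp point (between the pads) lies 19 mm behind it; z points along the fingers, y is the direction in which the jaws open and shut (so a half turn about z gives the same grasp; the last joint's range is limited). The gripper opens to 85 mm and grips with 20 to 120 N. Pads are 22 mm wide; open, the fingers measure 114 mm over their backs; the gripper's body (76 mm by 85 mm) begins 54 mm behind the grasp point. The pads swing forward as they close: fully open they stand 13 mm farther back than shut.
Start: joints at [-1.386, 0.22, 1.526, -0, 1.395, -0.126], TCP at [0.191, -0.595, 0.231] pointing down, gripper open.
Joint ranges: [-2.98, 2.98], [-0.91, 2.08], [0.09, 2.57], [-1.24, 4.39], [0.2, 2.65], [-2.68, 2.68]. Speed limits (rad/s): [2.57, 2.57, 3.01, 3.14, 3.14, 3.14].

### API

Orientations are given as a unit quaternion [w, x, y, z].
In Python, from workcell import env gives the robot as it stands. Calls block until the motion is done:
- env.goto(position, orientation): joint-space move of the TCP to a pose.
- env.movel(position, max_speed=0.15, attitude=None): straight line of the TCP; attitude=None keeps the orientation; max_speed is the mean speed in m/s.
- env.goto_joints(angles): joint-space move.
- env.ungrasp() and env.close_gripper(): open the fingers fully, or close them until they stop; the grip force is fixed at half the most.
- env.pause(seconds).
- env.solve_ik(position, orientation): joint angles nearest the present ones, or None.
- env.grab_frame(name): name is "side" or "top" or "wrist"; returns a dict with "img" (384x512x3 uint8, red, green, blue), "mtx" (3x3 intrinsics, pixels), "eye" and "rotation" of the camera in the world. Camera axes: x right, y down, z forward; pixel columns grow to the right and rows downward; lengths in m; the calibration is good to about 2 mm. A picture is of the moment at which its call begins. There is no depth.
A pose or a line that the arm cannot do raises env.IKError and nothing moves.
- env.sign_off(): hands the job in, once; it reports no verdict.
Readings, each from a call of its own:
- env.current_time(): time.
- env.current_joint_pos(): joint angles.
- env.current_dq(): joint speeds.
- env.current_tau(): joint torques, N m.
- env.current_tcp_pos(): TCP position.
- env.current_tool_rot(): TCP orientation.
- env.current_ft_force(): force on the tool from outside, world axes, zero at the start.
- env.current_torque(): the same for the moment, N m.
- env.current_width(): opening from 0.0 (shut) to 1.0 (fully open).
Only numpy, scipy, OpenCV 4.12 (cv2) and the standard library are available. Lean on these libraries where they do the work, as an engineer would, in place of code of your own. Each camera call takes 0.05 s, during which the arm holds its last target. There are 200 camera calls.

## Working session

There is one attempt and no reset: what is moved stays moved. The work goes in short steps, each a Python script; the robot and the scene stay as the last script left them, time stands still between calls to the robot, and variables do not carry over. Pictures are saved under pics/ and viewed, about 8 in all and at most 12, crops included, and the job is handed in when it is done.

```bash
ls; mkdir -p pics
python3 - <<'E'
from workcell import env
import cv2, numpy as np
for n in("top","side"):
    f=env.grab_frame(n); cv2.imwrite(f"pics/{n}0.png",f["img"][:,:,::-1]); np.savez(f"{n}0.npz",**f); print(n,f["eye"],np.round(f["rotation"],3).tolist(),f["mtx"].tolist())
print(env.current_tcp_pos(),env.current_tool_rot(),env.current_time())
E
```

```text
pics
top [ 0.37621329 -0.03586991  1.3460422 ] [0.05, -0.705, 0.706, -0.052] [[399.9385681051266, 0.0, 252.08392841396451], [0.0, 399.9385681051266, 199.16157355718036], [0.0, 0.0, 1.0]]
side [ 0.29150393 -1.26241213  0.68258965] [-0.538, 0.836, -0.092, 0.051] [[432.1922415658227, 0.0, 246.31068482899812], [0.0, 432.1922415658227, 190.7258201144881], [0.0, 0.0, 1.0]]
[ 0.19101479 -0.59451529  0.23026232] [-8.99985630e-04  9.87950064e-01  1.54770345e-01 -3.36914251e-05] 0.1
```

View pics/top0.png

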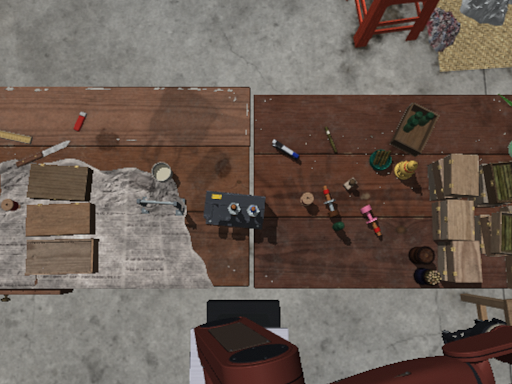

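View pics/side0.png

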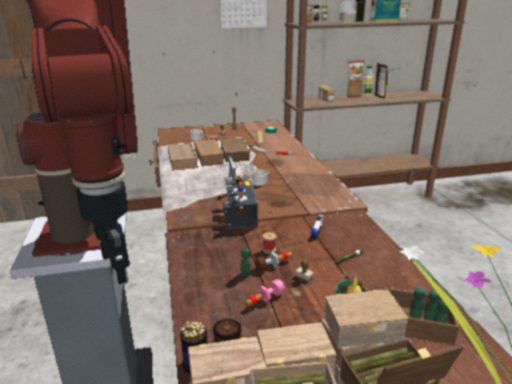

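Top view: the rack is at about (235,210), with a yellow tag at (216,197). The bar is at (160,205), and the red tamper lies at about (330,200) between the spool (308,198), stamp (350,184) and ink jar (338,226). A pink decoy is at (372,220).

```bash
cat > h.py <<'E'
import numpy as np, cv2
from scipy.spatial.transform import Rotation as R
def rot(q): return R.from_quat(np.asarray(q)[[1,2,3,0]]).as_matrix()
def ray(f,p):
    d=rot(f["rotation"])@np.linalg.inv(f["mtx"])@np.array([p[0],p[1],1.]); return f["eye"],d/np.linalg.norm(d)
def onz(f,p,z):
    e,d=ray(f,p); return e+d*(z-e[2])/d[2]
def proj(f,P):
    c=f["mtx"]@rot(f["rotation"]).T@(np.asarray(P,float)-f["eye"]); return c[:2]/c[2]
def tri(obs):
    A=np.zeros((3,3));b=np.zeros(3)
    for f,p in obs:
        e,d=ray(f,p);M=np.eye(3)-np.outer(d,d);A+=M;b+=M@e
    X=np.linalg.solve(A,b); return X
def grab(env,n,name):
    f=env.grab_frame(n); cv2.imwrite(f"pics/{name}.png",f["img"][:,:,::-1]); np.savez(name+".npz",**f); return f
def load(n): return dict(np.load(n+".npz"))
def quat(x,y,z):  # columns of tool axes
    q=R.from_matrix(np.c_[x,y,z]).as_quat(); return q[[3,0,1,2]]
E
python3 - <<'E'
from h import *
t=load("top0");s=load("side0")
for n,p,z in [("tamper",(330,200),.018),("spool",(308,198),.048),("stamp",(350,184),.05),("ink",(338,226),.06),("tag",(216,197),.088),("rack",(235,210),.085),("bar",(160,205),.09),("glue",(161,172),.044),("pink",(372,220),.018)]:
    P=onz(t,p,z);print(n,P.round(3),proj(s,P).round())
a=cv2.resize(t["img"][150:250,270:400],None,fx=6,fy=6,interpolation=2)[:,:,::-1]
b=cv2.resize(t["img"][150:250,130:270],None,fx=5.7,fy=6,interpolation=2)[:,:,::-1]
cv2.imwrite("pics/c1.png",cv2.resize(np.vstack([a[:,:780],cv2.resize(b,(780,600))]),(520,800))[:, :]) 
import cv2 as c
im=np.hstack([c.resize(a,(400,308)),c.resize(b,(400,308))]);c.imwrite("pics/c1.png",im)
E
```

```text
tamper [ 0.566 -0.302  0.018] [275. 260.]
spool [ 0.569 -0.224  0.048] [268. 236.]
stamp [ 0.615 -0.363  0.05 ] [299. 260.]
ink [ 0.476 -0.317  0.06 ] [243. 254.]
tag [0.566 0.074 0.088] [246. 183.]
rack [0.525 0.014 0.085] [237. 192.]
bar [0.54  0.251 0.09 ] [229. 165.]
glue [0.657 0.262 0.044] [259. 172.]
pink [ 0.499 -0.44   0.018] [263. 294.]
```

View pics/c1.png

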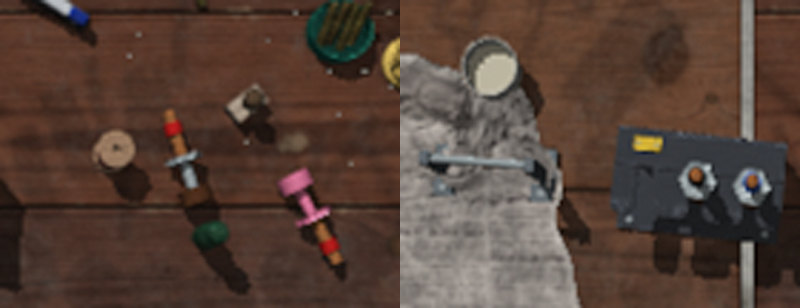

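The zoomed crops show the red tamper with its handle pointing away from the robot, the spool about 65 mm to the left of the band, and the stamp about 80 mm to the right. In the rack the free slot is the left one (+y), and black and blue hang in the middle and right slots. I'll look closer with the wrist camera.

Run:
```python
from workcell import env
from h import *
t=load("top0")
print("band",onz(t,(326.2,191.6),.018),"end",onz(t,(270+168*.325,150+113*.325),.018),"foot",onz(t,(270+195*.325,150+195*.325),.018))
print("spool",onz(t,(307,198.5),.045))
P=onz(t,(326.2,191.6),.018)
# jaws across tool axis, tool x along +tool axis
a=np.array([np.cos(.33),np.sin(.33),0])
cands=[]
for s in(1,-1):
    x=s*a; z=np.array([0,0,-1.]); q=quat(x,np.cross(z,x),z); j=env.solve_ik([P[0]-.03,P[1],.26],q); print(s,j); cands.append((q,j))
q,j=min([c for c in cands if c[1] is not None],key=lambda c:abs(c[1][5]-(-.126)))
env.goto([P[0]-.03,P[1],.26],q)
print(env.current_tcp_pos(),env.current_time(),env.current_width())
f=grab(env,"wrist","w1"); print(f["eye"],rot(f["rotation"]).round(2).tolist(),proj(f,P))
```

```text
band [ 0.59486127 -0.29023827  0.018     ] end [ 0.61152706 -0.28530552  0.018     ] foot [ 0.52113329 -0.31215498  0.018     ]
spool [ 0.56746642 -0.22121866  0.045     ]
1 [-5.98729332e-01  2.27481785e-01  1.46444320e+00 -4.44089210e-16
  1.44966767e+00  6.42066995e-01]
-1 [-5.98729332e-01  2.27481785e-01  1.46444320e+00 -4.44089210e-16
  1.44966767e+00 -2.49952566e+00]
[ 0.56425436 -0.29128076  0.25986073] 1.8583 1.0006901840131504
[ 0.63373008 -0.26769983  0.40234188] [[0.32, -0.91, -0.27], [-0.95, -0.31, -0.09], [-0.0, 0.29, -0.96]] [262.8219655  141.78243021]
```

View pics/w1.png

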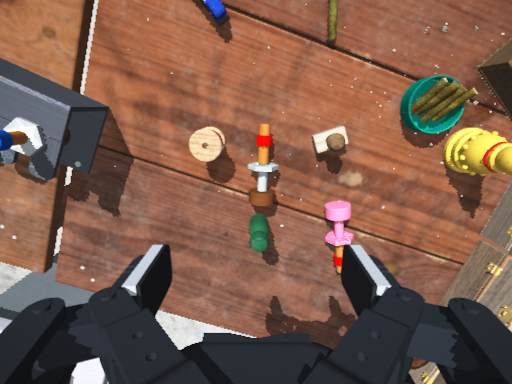

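The wrist view shows the band at about (264,141), the foot at (261,198) and the ink jar at (259,232). The spool top is at (206,144) and the left edge of the stamp is at x≈313.

Run:
```python
from h import *
f=load("w1");t=load("top0")
def red(f,box):
    x0,y0,x1,y1=box;im=f["img"].astype(int);m=(im[...,0]>140)&(im[...,1]<70)&(im[...,2]<70)
    k=np.zeros_like(m);k[y0:y1,x0:x1]=1;ys,xs=np.nonzero(m&k);return xs.mean(),ys.mean(),len(xs),xs.min(),xs.max(),ys.min(),ys.max()
rw=red(f,(245,110,285,165));rt=red(t,(315,180,335,200));print(rw,rt)
print("tri band",tri([(f,rw[:2]),(t,rt[:2])]))
B=onz(f,rw[:2],.02);print("band",B)
F=onz(f,(261.5,198),.03); E=onz(f,(264.5,125),.02)
a=(E-F)[:2];a/=np.linalg.norm(a);print("axis",a,np.degrees(np.arctan2(a[1],a[0])))
n=np.array([-a[1],a[0]])
def rel(name,p,z):
    P=onz(f,p,z)[:2]-B[:2];print(name,"along",(P@a*1e3).round(1),"left",(P@n*1e3).round(1))
for p in[(206.5,144),(189,144),(224,144)]:rel("spool",p,.048)
for p in[(313,135),(318,155),(347,146),(345,125)]:
    rel("stamp z.02",p,.02);rel("stamp z.0",p,.0)
rel("jar top",(259,222),.08);rel("foot",(261.5,205),.025)
im=cv2.resize(f["img"][95:265,165:365],(800,680))[:600,:,::-1];cv2.imwrite("pics/c2.png",im)
```

```text
(np.float64(263.2470588235294), np.float64(140.3235294117647), 170, np.int64(256), np.int64(271), np.int64(134), np.int64(146)) (np.float64(325.6), np.float64(191.13333333333333), 15, np.int64(324), np.int64(327), np.int64(189), np.int64(193))
tri band [ 0.59679024 -0.28969924  0.01402366]
band [ 0.59702087 -0.29002334  0.02      ]
axis [0.95742771 0.28867315] 16.778536290630214
spool along -3.9 left 69.4
spool along -4.7 left 90.6
spool along -3.1 left 48.1
stamp z.02 along 9.2 left -64.2
stamp z.0 along 7.5 left -68.1
stamp z.02 along -16.5 left -73.2
stamp z.0 along -19.5 left -77.6
stamp z.02 along -3.3 left -110.0
stamp z.0 along -5.6 left -116.3
stamp z.02 along 23.3 left -104.0
stamp z.0 along 22.4 left -110.0
jar top along -90.1 left 2.5
foot along -87.4 left -1.3
```

View pics/c2.png

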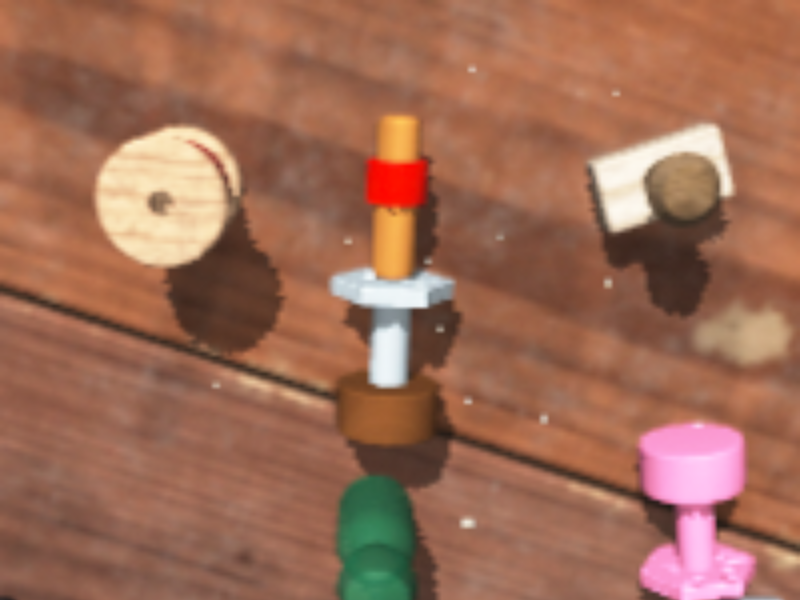

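Run:
```python
from h import *
f=load("w1")
B=onz(f,(263.25,140.3),.018);an=np.radians(16.8);a=np.array([np.cos(an),np.sin(an)]);n=np.array([-a[1],a[0]])
def rel(p,z):
    P=onz(f,p,z)[:2]-B[:2];return np.array([P@a,P@n])*1e3
print("jar cap",rel((259,242),.08),"jar base far edge",rel((259,214.5),.0),"spool base right edge",rel((225,142),0),rel((224,128),0),"foot end low",rel((261,206),0.018))
# lower rim of stamp: left-front edges at base
st=[rel((165+590/4,95+185/4),.0),rel((165+607/4,95+238/4),.0),rel((165+590/4,95+160/4),.02),rel((165+612/4,95+230/4),.02)];print("stamp",np.round(st,1))
sp=np.array([-4,69.4])
def rect(ph,ca,cn,sgn):
    u=np.array([np.sin(ph),np.cos(ph)])*sgn;v=np.array([np.cos(ph),-np.sin(ph)])
    c=np.array([ca,cn]);return np.array([c+u*x+v*y for x,y in((42.5,-11),(57,-11),(57,11),(42.5,11))],np.float32)
def dist(r,p): return -cv2.pointPolygonTest(r.reshape(-1,1,2),(float(p[0]),float(p[1])),True)
poly=np.array(st[2:]+[rel((347,146),.02),rel((345,127),.02)],np.float32)
edge=[poly[i]*(1-k)+poly[(i+1)%4]*k for i in range(4) for k in np.linspace(0,1,20)]
for deg in(0,8,12,16,20,25,30):
  best=max((min(dist(rect(np.radians(deg),ca,cn,1),sp)-20.5,min(dist(rect(np.radians(deg),ca,cn,-1),p) for p in edge)),ca,cn) for ca in(0,2,4) for cn in range(-14,4))
  print(deg,best)
```

```text
jar cap [-116.17850623    1.56660395] jar base far edge [-110.68404462    1.03481107] spool base right edge [-6.18507467 51.9128252 ] [12.57100785 53.37230994] foot end low [-91.06346977  -0.8262678 ]
stamp [[ -0.8 -68.1]
 [-18.8 -75.7]
 [  9.3 -63.5]
 [-13.  -72.8]]
0 (-1.0999984741210938, 4, -7)
8 (-0.46028212786484873, 0, -9)
12 (0.497502467488977, 4, -8)
16 (2.2522103305707937, 4, -7)
20 (4.804937639038702, 4, -7)
25 (8.574589009150015, 4, -6)
30 (12.70913938384921, 4, -5)
```

Straight-on, the open jaws (114 mm) don't fit between spool and stamp, which leave about 112 mm. I'll grip with the jaws skewed by 25°, drag the tamper 75 mm along its axis into free space, release, look, and regrip squarely.

```bash
python3 - <<'E'
from workcell import env
from h import *
f=load("w1")
B=onz(f,(263.25,140.3),.018);an=np.radians(16.8);a=np.array([np.cos(an),np.sin(an),0]);n=np.array([-a[1],a[0],0])
def q_yaw(y): return quat([np.cos(y),np.sin(y),0],[np.sin(y),-np.cos(y),0],[0,0,-1])
C=B+.003*a-.005*n; q=q_yaw(an-np.radians(25)); P=lambda z,c=C:[c[0],c[1],z]
env.goto(P(.14),q); env.movel(P(.004),.15); print(env.current_tcp_pos(),env.current_ft_force())
env.close_gripper(); print("w",env.current_width(),env.current_ft_force())
D=C+.075*a
env.movel(P(.005,D),.12); env.ungrasp(); env.movel(P(.20,D-.05*a),.25)
print(env.current_time(),env.current_tcp_pos()); w=grab(env,"wrist","w2"); grab(env,"top","top2")
E
echo "
def q_yaw(y): return quat([np.cos(y),np.sin(y),0],[np.sin(y),-np.cos(y),0],[0,0,-1])" >> h.py
```

```text
[ 0.60219983 -0.29474234  0.00552637] [-0.33375817  0.41037294  0.95736805]
w 0.21614088214710928 [-0.32540249  0.166005    1.86486232]
6.5667 [ 0.62436948 -0.28617347  0.19791472]
```

View pics/w2.png

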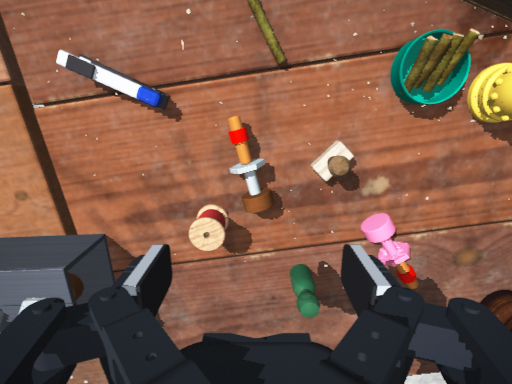

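The tamper is now clear of everything: band at (237,136), foot at (257,201), spool (208,235), stamp (333,160). All bystanders are still standing. I'll regrip it squarely.

Run:
```python
from workcell import env
from h import *
w=load("w2");t=load("top2")
im=w["img"].astype(int);m=(im[...,0]>140)&(im[...,1]<70)&(im[...,2]<70);m[:, :200]=0;m[:,270:]=0;m[:100]=0;m[170:]=0
ys,xs=np.nonzero(m);p=(xs.mean(),ys.mean())
it=t["img"].astype(int);mt=(it[...,0]>120)&(it[...,1]<70)&(it[...,2]<70)
B=onz(w,p,.02);pt=proj(t,B);yy,xx=np.nonzero(mt);k=np.hypot(xx-pt[0],yy-pt[1])<8;ptm=(xx[k].mean(),yy[k].mean()) if k.any() else None
print(p,len(xs),B,"top pred",pt,"seen",ptm, "tri",tri([(w,p),(t,ptm)]) if ptm else None)
E0=onz(w,(235,116.5),.02);N=onz(w,(252,184),.02);F=onz(w,(258,208),.018)
for A in(N,F): d=(E0-A);print(np.degrees(np.arctan2(d[1],d[0])),np.linalg.norm(d))
d=E0-N;an=np.arctan2(d[1],d[0]);
env.goto([B[0],B[1],.10],q_yaw(an));env.movel([B[0],B[1],.003],.12)
env.close_gripper();print("w",env.current_width(),env.current_ft_force())
env.movel([B[0],B[1],.16],.2);print(env.current_time(),env.current_ft_force())
# next: viewpoint near bar/rack, gripper x toward robot (pi)
q=q_yaw(np.pi);V=[.40,.16,.24];print(env.solve_ik(V,q))
env.goto([.40,.13,.26],q);print(env.current_time());grab(env,"wrist","w3");grab(env,"side","s3");grab(env,"top","t3")
```

```text
(np.float64(238.03879310344828), np.float64(135.72413793103448)) 232 [ 0.66950542 -0.27276984  0.02      ] top pred [320.54128223 169.77018871] seen None tri None
5.3347262218333835 0.0765782996199582
5.224267227322525 0.10715990245463519
w 0.20690922587527177 [0.24989175 0.38724388 0.96072691]
9.7083 [-0.57556111 -0.80743733 -0.56762583]
[ 1.97033078e-01 -2.70793492e-01  1.99185587e+00 -4.44089210e-16
  1.42053028e+00 -1.37376325e+00]
11.7917
```

View pics/w3.png

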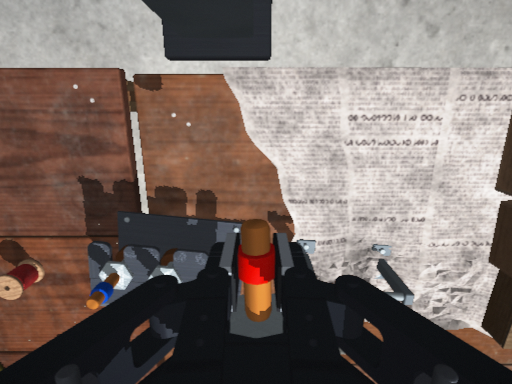

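The tamper is held level, handle toward the camera, but this pose looks back at the robot. I'll take two views with the gripper turned the other way to measure the bar and rack.

Run:
```python
from workcell import env
from h import *
q=q_yaw(0.)
env.goto([.40,.17,.27],q);grab(env,"wrist","w4");env.movel([.40,.08,.27],.2);grab(env,"wrist","w5");print(env.current_time())
a=load("w4")["img"][0:300];b=load("w5")["img"][0:300]
cv2.imwrite("pics/c45.png",np.vstack([a,b])[:,:,::-1])
```

```text
15.3667
```

View pics/c45.png

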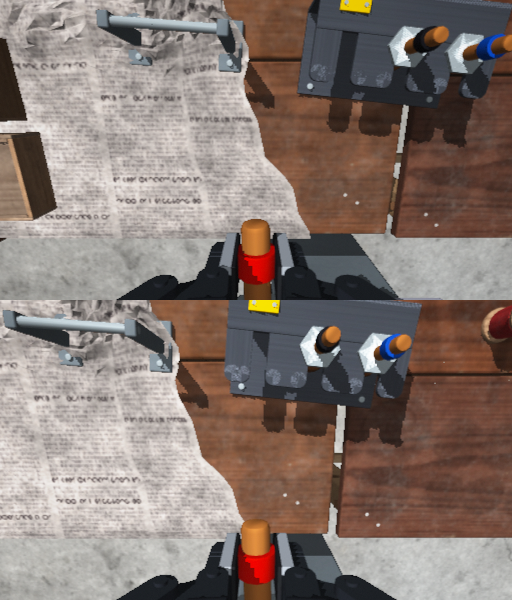

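View w4 shows the bar from about (104,17) to (226,25). The empty slot is left of black, below the yellow tag. I'll zoom with more contrast to get the slot edges.

Run:
```python
from h import *
g=lambda i:np.clip((i/255.)**.5*255*1.1,0,255).astype(np.uint8)
a=g(load("w5")["img"][0:110,215:425]);b=g(load("w4")["img"][0:75,80:260])
A=cv2.resize(a,(735,385),interpolation=2);Bm=cv2.resize(b,(735,306),interpolation=2)[:215]
cv2.imwrite("pics/c6.png",np.vstack([A,Bm])[:,:,::-1])
```

```text
(no output)
```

View pics/c6.png

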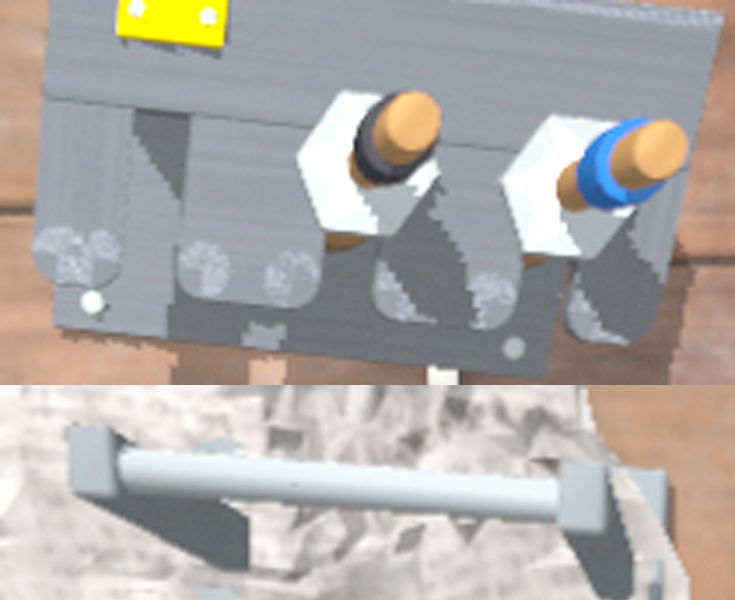

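Run:
```python
from h import *
w4=load("w4");w5=load("w5");t=load("top0")
R5=lambda X,Y:(215+X/3.5-.5+.14,Y/3.5-.36)
R4=lambda X,Y:(80+X/4.083-.38,(Y-385)/4.083-.38)
bl=onz(w4,R4(118,473),.09);br=onz(w4,R4(560,498),.09);m=(bl+br)/2;d=bl-br
print("bar",bl,br,"len",np.linalg.norm(d),"mid",m,"yaw",np.degrees(np.arctan2(-d[0],d[1])),"in top",proj(t,m),"in w5",proj(w5,bl),proj(w5,br))
for n,p,z in[("closed",(162,109),.085),("slotmouthR",(178,245),.085),("slotmouthL",(121,245),.085),("slotR",(190,115),.085),("slotL",(134,110),.085),("frontL",(80,288),.085),("front2",(245,303),.085),("front4",(615,343),.085),("tagfront",(170,41),.088),("blackcollar",(368,163),.091),("bluecollar",(568,185),.091)]:
    P=onz(w5,R5(*p),z);print(n,P.round(4),"top px",proj(t,P).round(1))
# heights: yellow mask + hexes in both
def ymask(f):
    i=f["img"].astype(int);mm=(i[...,0]>190)&(i[...,1]>170)&(i[...,2]<80);c=max(cv2.findContours(mm.astype(np.uint8),0,2)[0],key=cv2.contourArea).reshape(-1,2);return c
c4,c5=ymask(w4),ymask(w5)
for s in((1,1),(-1,1)):
    k4=c4[np.argmax(c4@np.array(s))];k5=c5[np.argmax(c5@np.array(s))];print("tag corner",k4,k5,tri([(w4,k4),(w5,k5)]))
# black band / blue band
def blob(f,fn,box):
    i=f["img"].astype(int);mm=fn(i);x0,y0,x1,y1=box;k=np.zeros_like(mm);k[y0:y1,x0:x1]=1;ys,xs=np.nonzero(mm&k);return (xs.mean(),ys.mean())
blue=lambda i:(i[...,2]>120)&(i[...,0]<90)&(i[...,1]<110)
b4=blob(w4,blue,(440,0,512,80));b5=blob(w5,blue,(360,0,430,80));print("blue band",tri([(w4,b4),(w5,b5)]))
yt=ymask(t);print("tag in top",onz(t,yt.mean(0),.088))
```

```text
bar [0.55384377 0.31528608 0.09      ] [0.54860936 0.20892603 0.09      ] len 0.10648877927249388 mid [0.55122656 0.26210605 0.09      ] yaw -2.8174857870072563 in top [156.60714579 201.63433915] in w5 [17.62006635 21.69605376] [126.11997334  27.59641615]
closed [0.5468 0.0753 0.085 ] top px [215.7 203.2]
slotmouthR [0.5106 0.0704 0.085 ] top px [217.1 214.5]
slotmouthL [0.5106 0.0874 0.085 ] top px [211.8 214.5]
slotR [0.5453 0.0672 0.085 ] top px [218.2 203.6]
slotL [0.5466 0.0834 0.085 ] top px [213.2 203.2]
frontL [0.4986 0.0998 0.085 ] top px [207.8 218.3]
front2 [0.4944 0.0499 0.085 ] top px [223.5 219.6]
front4 [ 0.4828 -0.0636  0.085 ] top px [259.5 223.2]
tagfront [0.5632 0.0732 0.088 ] top px [216.4 197.9]
blackcollar [0.5316 0.0163 0.091 ] top px [234.2 207.7]
bluecollar [ 0.5259 -0.0417  0.091 ] top px [252.5 209.5]
tag corner [368  12] [277  12] [0.56315014 0.0595141  0.08611478]
tag corner [341   8] [248   8] [0.56489969 0.08799359 0.09207206]
blue band [ 0.52756045 -0.03789559  0.12669852]
tag in top [0.56943627 0.07628859 0.088     ]
```

The measurements agree:
- **Bar:** middle at (0.551, 0.262), yaw −2.8°, length 106 mm (104 nominal).
- **Rack:** yaw −5.6°, empty seat at (0.5375, 0.0762). This predicts the black collar to under 1 mm.
- **Heights:** the triangulated tag is at 0.086–0.092 m and the blue band at 0.127 m, both consistent with the text.

Next is the turning move at the bar.

```bash
cat >> h.py <<'E'
M=np.array([.5512,.2621,.09]);yb=-.049
XB=np.array([np.cos(yb),np.sin(yb),0]);OFF=.0145
def at(d,h): return M-XB*d+np.array([0,0,h-OFF])
E
python3 - <<'E'
from workcell import env
from h import *
q=q_yaw(np.pi+yb)
p=at(.12,-.040)
env.goto([p[0],p[1],.17],q);env.movel(p,.2);env.movel(at(.053,-.036),.12)
print(env.current_time(),env.current_ft_force())
env.movel(at(.053,-.0115),.08);print(env.current_ft_force())
for th in np.radians([10,20,30,40,50,60,70,80,90,91.5]):
    s=.053;c,sn=np.cos(th),np.sin(th)
    env.movel(at(s*c+.0115*sn,s*sn-.0115*c),.06);print(round(np.degrees(th)),env.current_ft_force().round(1),env.current_width().round(3))
print(env.current_time(),env.current_tcp_pos(),at(.0115,.053))
w=grab(env,"wrist","w7");s=grab(env,"side","s7")
x,y=proj(s,env.current_tcp_pos()).astype(int);print(x,y)
a=cv2.resize(s["img"][y-40:y+40,x-50:x+50],(750,600),interpolation=2)
cv2.imwrite("pics/c7.png",np.hstack([cv2.resize(a,(400,600)),cv2.resize(w["img"],(400,600))])[:,:,::-1])
E
```

```text
19.1917 [-0.75372771 -0.36069592 -1.34070566]
[-0.29077492 -0.18658751 -1.62691354]Traceback (most recent call last):
  File "<stdin>", line 10, in <module>
AttributeError: 'float' object has no attribute 'round'
```

Run:
```python
from workcell import env
from h import *
print(env.current_ft_force())
for th in np.radians([18,26,35,44,53,62,71,80,90,91.5]):
    s=.053;c,sn=np.cos(th),np.sin(th)
    env.movel(at(s*c+.0115*sn,s*sn-.0115*c),.06);print(round(np.degrees(th)),env.current_ft_force().round(1),round(env.current_width(),3))
print(env.current_time(),env.current_tcp_pos(),at(.0115,.053))
w=grab(env,"wrist","w7");s=grab(env,"side","s7")
x,y=proj(s,env.current_tcp_pos()).astype(int);print(x,y)
a=cv2.resize(s["img"][y-40:y+40,x-30:x+30],(400,533),interpolation=2)
cv2.imwrite("pics/c7.png",np.hstack([a,cv2.resize(w["img"],(400,533))])[:,:,::-1])
```

```text
[-2.28571053 -0.39336    -5.56891582]
18 [-2.1 -1.  -5.1] 0.204
26 [-1.8 -0.2 -5. ] 0.211
35 [-3.8 -0.1 -3.1] 0.202
44 [-3.8 -1.2 -3.6] 0.203
53 [-3.3  0.6 -2.8] 0.199
62 [-4.2 -0.5 -0.7] 0.202
71 [-3.6  0.8 -2.6] 0.198
80 [-3.5 -1.4 -3.6] 0.173
90 [-1.  -0.5 -0.1] 0.002
92 [1.  0.1 0.2] 0.0
22.8167 [0.54147572 0.26265628 0.12918553] [0.5397138  0.26266327 0.1285    ]
228 154
```

View pics/c7.png

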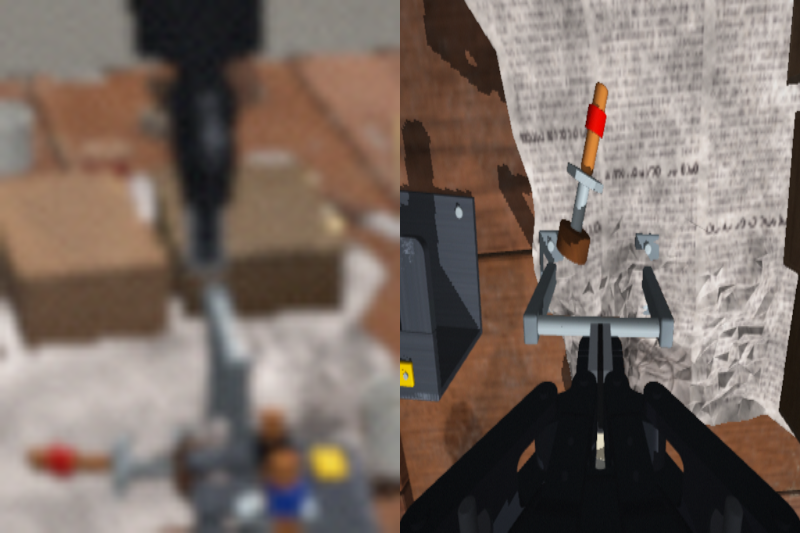

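The tamper slipped out at about 80° and now lies on the paper on the robot's side of the bar, handle toward the robot (band at w7 px ≈(251,87)). Likely causes: the band sat near the pad tips, and the bar's friction pulled it out. I'll regrip deeper and let the bar work from foot to collar, so that friction pushes the tool into the fingers.

```bash
cat >> h.py <<'E'
def redc(f,near,r=25):
    i=f["img"].astype(int);m=((i[...,0]>120)&(i[...,1]<70)&(i[...,2]<70)).astype(np.uint8)
    ys,xs=np.nonzero(m);k=np.hypot(xs-near[0],ys-near[1])<r;return (xs[k].mean(),ys[k].mean()),int(k.sum())
def orange(f,near,r):
    i=f["img"].astype(int);m=(i[...,0]>110)&(i[...,0]-i[...,2]>70)
    ys,xs=np.nonzero(m);k=np.hypot(xs-near[0],ys-near[1])<r;return np.c_[xs[k],ys[k]].astype(float)
E
python3 - <<'E'
from workcell import env
from h import *
w=load("w7");s=load("s7")
c,n=redc(w,(251,87));cs,ns=redc(s,(207,183),8)
print(c,n,cs,ns,"tri",tri([(w,c),(s,cs)]),"plane",onz(w,c,.019))
E1=onz(w,(257,62),.018);F1=onz(w,(221,174),.018);d=E1-F1;yaw=np.arctan2(d[1],d[0]);print(np.degrees(yaw),np.linalg.norm(d))
B=onz(w,c,.019);a=np.array([np.cos(yaw),np.sin(yaw),0])
p=env.current_tcp_pos();env.movel([p[0]-.06,p[1],.17],.25);env.ungrasp()
V=B-.05*a;env.goto([V[0],V[1],.18],q_yaw(yaw))
w8=grab(env,"wrist","w8");near=proj(w8,B);c,n=redc(w8,near);B2=onz(w8,c,.019);print("near",near,c,n,B,B2,env.current_time())
P=orange(w8,c,45);X=np.array([onz(w8,p,.019)[:2] for p in P]);u=np.linalg.svd(X-X.mean(0))[2][0];u*=np.sign(u@a[:2]);print("yaw pca",np.degrees(np.arctan2(u[1],u[0])),len(P))
cv2.imwrite("pics/w8.png",w8["img"][:,:,::-1])
E
```

```text
(np.float64(251.49614395886888), np.float64(86.58097686375321)) 389 (np.float64(206.27272727272728), np.float64(183.0)) 11 tri [0.4511995  0.26343071 0.01954047] plane [0.45189771 0.26333028 0.019     ]
158.00597917612504 0.09741829819154195
near [256.19434896 130.9323095 ] (np.float64(252.7280701754386), np.float64(132.8640350877193)) 228 [0.45189771 0.26333028 0.019     ] [0.45238589 0.25930223 0.019     ] 24.575
yaw pca 161.54638762515353 584
```

View pics/w8.png

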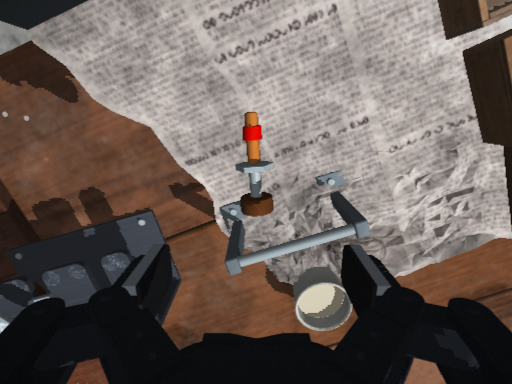

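w8 shows the tamper at rest: handle end (251,112), band (253,133), foot (257,205), clear of the post's foot.

Run:
```python
from workcell import env
from h import *
import sys
w8=load("w8");c,_=redc(w8,(253,133));B=onz(w8,c,.019)
E1=onz(w8,(251,113),.02);F1=onz(w8,(257,204),.02);d=E1-F1;yaw=np.arctan2(d[1],d[0]);print(np.degrees(yaw),np.linalg.norm(d))
q=q_yaw(yaw)
env.goto([B[0],B[1],.08],q);env.movel([B[0],B[1],-.0015],.1);z0=env.current_tcp_pos()[2];print(env.current_ft_force())
env.close_gripper();z1=env.current_tcp_pos()[2];print("z",z0,z1,"w",env.current_width(),env.current_ft_force())
off=.018-z1;np.save("off.npy",off)
A=lambda d,h: M-XB*d+np.array([0,0,h-off])
env.movel([B[0],B[1],.09],.15)
q=q_yaw(np.pi+yb);p=A(.12,-.040)
env.goto(p,q);env.movel(A(.060,-.036),.12)
f0=env.current_ft_force();print(env.current_time(),env.current_width(),f0)
path=[(t,.060-.012*t/90) for t in range(0,91,10)]
for t,s in path:
    th=np.radians(t);cc,sn=np.cos(th),np.sin(th)
    env.movel(A(s*cc+.0115*sn,s*sn-.0115*cc),.06);wd=env.current_width();print(t,(env.current_ft_force()-f0).round(1),round(wd,3))
    if wd<.18: print("ABORT");sys.exit()
print(env.current_time(),env.current_tcp_pos(),A(.0115,.048))
w=grab(env,"wrist","w9");s=grab(env,"side","s9")
g=env.current_tcp_pos()+[0,0,off]
print("wrist: end",proj(w,g+[0,0,.021]),"grip",proj(w,g),redc(w,proj(w,g),40))
for a in np.radians([80,85,90,95]): # expected handle-end px per angle
    e=g-XB*.021*np.cos(a)+[0,0,.021*np.sin(a)];print(np.degrees(a).round(),proj(w,e).round(1))
P=orange(w,proj(w,g),45);print(len(P),P.min(0),P.max(0),P.mean(0))
```

```text
161.90313309074673 0.09665265500894804
[-0.11520439 -0.37289872  0.28294216]
z -0.0007921788082108742 0.000366919589723097 w 0.20917245330858328 [-1.32902545 -0.95937101 10.33453086]
28.4583 0.20432677496900845 [ 0.32238824 -1.40612498  0.30064907]
0 [-0.3  1.8 -1.7] 0.21
10 [-3.2  2.2 -5.7] 0.208
20 [-3.3  1.1 -4.3] 0.206
30 [-2.8  1.4 -4.7] 0.208
40 [-2.8  0.4 -4.8] 0.207
50 [-1.4  1.8 -5. ] 0.206
60 [-4.4  1.1 -2.1] 0.206
70 [-4.5  0.4 -2.1] 0.199
80 [-3.9 -0.1 -3. ] 0.186
90 [-0.7  1.6  0.2] -0.0
ABORT
```

It slipped again near 75–80° of turn within the pads, so I'll change the motion. I'll lean the gripper about 35° over the bar while pressing, so the tool only has to turn about 55° within the pads. I'll also grip with the half-turned wrist, which lets the gripper lean away from the neighbouring tampers at the rack. First I need to find the tool again and check IK.

```bash
cat >> h.py <<'E'
def q_lean(yaw,phi):
    X=np.array([np.cos(yaw),np.sin(yaw),0]);Z=np.array([0,0,1.])
    x=np.cos(phi)*X-np.sin(phi)*Z;z=-np.sin(phi)*X-np.cos(phi)*Z
    return quat(x,np.cross(z,x),z),z
E
python3 - <<'E'
from workcell import env
from h import *
p=env.current_tcp_pos();print(env.current_time(),p)
w0=grab(env,"wrist","w10a")
env.movel([p[0]-.09,p[1],.18],.3);env.ungrasp()
env.goto([.40,.26,.20],q_yaw(0))
w=grab(env,"wrist","w10");s=grab(env,"side","s10");t=grab(env,"top","t10")
print(env.current_time())
i=w["img"].astype(int);m=((i[...,0]>120)&(i[...,1]<70)&(i[...,2]<70)).astype(np.uint8)
n,l,st,ce=cv2.connectedComponentsWithStats(m)
for k in range(1,n):
    if st[k,4]>40:
        print("red",ce[k],st[k,4],onz(w,ce[k],.019))
        P=orange(w,ce[k],60);X=np.array([onz(w,q,.019)[:2] for q in P]);mu=X.mean(0);u=np.linalg.svd(X-mu)[2][0];u*=np.sign(u@(onz(w,ce[k],.019)[:2]-mu));print(len(P),"yaw",np.degrees(np.arctan2(u[1],u[0])),"extent",((X-mu)@u).min(),((X-mu)@u).max(),"rms",((X-mu)@[-u[1],u[0]]).std())
# IK checks
seat=np.array([.5375,.0762]);yr=-.0977
for ph in(25,30,35,40):
    r=np.radians(ph);q,z=q_lean(yb,r);g=M-XB*.0115+[0,0,.048];a=env.solve_ik(g+.018*z,q)
    o=[]
    for dy in(90,75,60):
        q2,z2=q_lean(yr+np.radians(dy),r);o.append([env.solve_ik(np.array([seat[0]+dx,seat[1],.124])+.018*z2,q2) for dx in(0,-.10)])
    print(ph,None if a is None else a.round(2),[[None if k is None else k.round(2).tolist() for k in v] for v in o])
E
```

```text
31.775 [0.54149239 0.26312733 0.12170411]
35.9083
red [235.39795918 143.92346939] 196 [0.43398001 0.28279186 0.019     ]
429 yaw -166.1971063744763 extent -0.0218424586158042 0.022335090333780568 rms 0.003980061674807079
25 [0.25 0.56 1.36 0.13 1.64 1.86] [[[0.23, 0.29, 1.75, -0.43, 1.28, 0.49], [0.28, 0.09, 1.99, -0.43, 1.26, 0.54]], [[0.2, 0.36, 1.67, -0.37, 1.38, 0.68], [0.24, 0.15, 1.92, -0.37, 1.35, 0.73]], [[0.17, 0.41, 1.6, -0.3, 1.46, 0.87], [0.2, 0.2, 1.86, -0.3, 1.42, 0.92]]]
30 [0.24 0.62 1.29 0.15 1.73 1.85] [[[0.27, 0.33, 1.72, -0.5, 1.32, 0.55], [0.32, 0.14, 1.96, -0.49, 1.31, 0.61]], [[0.24, 0.41, 1.63, -0.43, 1.43, 0.73], [0.28, 0.21, 1.88, -0.42, 1.4, 0.79]], [[0.2, 0.46, 1.55, -0.35, 1.53, 0.9], [0.23, 0.27, 1.81, -0.34, 1.48, 0.95]]]
35 [0.24 0.69 1.22 0.17 1.82 1.85] [[[0.3, 0.38, 1.7, -0.57, 1.37, 0.61], [0.36, 0.19, 1.93, -0.55, 1.36, 0.68]], [[0.27, 0.46, 1.59, -0.48, 1.49, 0.76], [0.31, 0.27, 1.84, -0.47, 1.46, 0.83]], [[0.22, 0.52, 1.5, -0.39, 1.6, 0.93], [0.26, 0.33, 1.76, -0.38, 1.55, 0.98]]]
40 [0.23 0.75 1.16 0.19 1.91 1.85] [[[0.34, 0.43, 1.67, -0.63, 1.42, 0.65], [0.4, 0.25, 1.91, -0.61, 1.41, 0.73]], [[0.29, 0.51, 1.55, -0.54, 1.55, 0.79], [0.34, 0.33, 1.8, -0.51, 1.52, 0.87]], [[0.24, 0.58, 1.45, -0.43, 1.67, 0.94], [0.28, 0.39, 1.72, -0.41, 1.61, 1.01]]]
```

Run:
```python
from h import *
w=load("w10");B=onz(w,(235.4,143.9),.019)
c=np.radians(-166.2)
for y in(-172,-166,-160):
    u=np.array([np.cos(np.radians(y)),np.sin(np.radians(y)),0]);print(y,[(k,w["img"][tuple(proj(w,B+u*k/1e3).round().astype(int)[::-1])].tolist()) for k in(25,18,10,0,-12,-22,-28,-35,-45,-55,-70,-78,-84,-92)])
# brown foot blob
i=w["img"].astype(int);m=((i[...,0]-i[...,2]>25)&(i[...,0]<110)&(i[...,0]>40)).astype(np.uint8)
n,l,st,ce=cv2.connectedComponentsWithStats(m);p=proj(w,B)
for k in range(1,n):
    if st[k,4]>60 and np.hypot(*(ce[k]-p))<150:
        F=onz(w,ce[k],.02);d=B-F;print(ce[k],st[k],F,np.linalg.norm(d),np.degrees(np.arctan2(d[1],d[0])))
```

```text
-172 [(25, [132, 123, 121]), (18, [173, 104, 44]), (10, [173, 103, 45]), (0, [199, 5, 0]), (-12, [154, 91, 38]), (-22, [149, 89, 38]), (-28, [73, 43, 19]), (-35, [148, 160, 164]), (-45, [90, 98, 102]), (-55, [72, 78, 81]), (-70, [21, 13, 7]), (-78, [39, 22, 13]), (-84, [38, 22, 12]), (-92, [129, 123, 121])]
-166 [(25, [129, 123, 121]), (18, [166, 99, 44]), (10, [167, 99, 42]), (0, [199, 5, 0]), (-12, [167, 100, 43]), (-22, [170, 101, 43]), (-28, [80, 47, 22]), (-35, [147, 159, 164]), (-45, [147, 158, 164]), (-55, [147, 158, 164]), (-70, [27, 15, 10]), (-78, [83, 47, 23]), (-84, [82, 46, 22]), (-92, [55, 57, 59])]
-160 [(25, [131, 124, 122]), (18, [153, 90, 38]), (10, [126, 75, 33]), (0, [199, 5, 0]), (-12, [171, 102, 42]), (-22, [169, 100, 42]), (-28, [75, 44, 20]), (-35, [150, 161, 166]), (-45, [124, 134, 138]), (-55, [108, 112, 116]), (-70, [32, 19, 10]), (-78, [84, 47, 23]), (-84, [83, 47, 22]), (-92, [133, 126, 123])]
[210.3277512   70.68421053] [198  59  28  24 418] [0.50886594 0.30708904 0.02      ] 0.07871167762050926 -162.01634599052198
[231.24242424 121.36363636] [224 114  16  22 132] [0.45826436 0.28674423 0.02      ] 0.02459921097083533 -170.73997183187248
```

The profile along the axis confirms band, collar, neck and foot exactly at yaw −166°. Now I'll regrip and swing with the leaning gripper.

Run:
```python
from workcell import env
from h import *
w=load("w10");B=onz(w,(235.4,143.9),.019)
q=q_yaw(np.radians(13.8))
env.goto([B[0],B[1],.05],q);env.movel([B[0],B[1],-.003],.12)
env.close_gripper();z1=env.current_tcp_pos()[2];off=.018-z1;np.save("off.npy",off);print("z",z1,"w",env.current_width(),env.current_ft_force().round(1),env.current_time())
def A(d,h,ph):
    q,z=q_lean(yb,ph);return M-XB*d+[0,0,h]+off*z,q
env.movel([B[0],B[1],.034],.15)
p,q=A(.105,-.040,0);env.movel(p,.15,q)
p,q=A(.060,-.036,0);env.movel(p,.15)
f0=env.current_ft_force();print(env.current_time(),env.current_width())
PH=np.radians(38)
for t in(0,15,30,45,60,70,80,90):
    s=.060-.012*t/90;th=np.radians(t);c,sn=np.cos(th),np.sin(th)
    p,q=A(s*c+.0115*sn,s*sn-.0115*c,PH*t/90);env.movel(p,.08,q)
    wd=env.current_width();print(t,(env.current_ft_force()-f0).round(1),round(wd,3))
    if t in(45,60,70,80,90): grab(env,"wrist",f"sw{t}")
    if wd<.188: print("ABORT");break
grab(env,"side","s11");print(env.current_time(),env.current_tcp_pos(),p)
a=load(f"sw{t}")["img"];b=load("sw60")["img"]
cv2.imwrite("pics/c11.png",np.vstack([a[150:],b[150:]])[:,:,::-1])
```

```text
z 0.0003164406499909095 w 0.21075711409889678 [-2.1 -2.2 16.2] 37.8
39.0917 0.20739808678112137
0 [ 0.5 -0.8  0.3] 0.211
15 [ 1.  -0.1 -4.2] 0.209
30 [ 0.3  0.3 -3.9] 0.204
45 [-1.6 -0.9 -3.6] 0.209
60 [-2.2 -0.4 -2.1] 0.208
70 [-5.  -0.9 -4.2] 0.204
80 [-3.2 -1.4 -3.2] 0.204
90 [-4.7 -0.3 -3.5] 0.203
41.9167 [0.528838   0.26307937 0.12346856] [0.52883978 0.26319653 0.12406517]
```

The tool is still held (width 0.203). This is my last picture, to check the tool's angle.

View pics/c11.png

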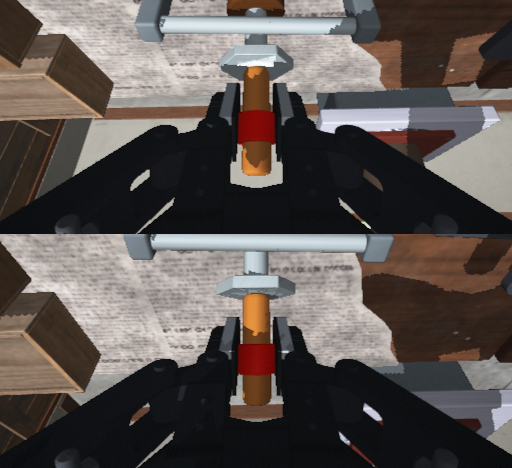

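Run:
```python
from h import *
w=load("sw90");s=load("s11");off=np.load("off.npy")
_,z=q_lean(yb,np.radians(38));g=np.array([.528838,.263079,.123469])-off*z
print("grip",g)
for a in(75,80,85,90,95,100):
    u=-XB*np.cos(np.radians(a))+np.array([0,0,np.sin(np.radians(a))])
    print(a,"wrist end",proj(w,g+.021*u).round(1),"band",proj(w,g).round(1),"collar",proj(w,g-.035*u).round(1),"foot",proj(w,g-.086*u).round(1),"| side",proj(s,g+.021*u).round(1),proj(s,g-.035*u).round(1),proj(s,g-.086*u).round(1))
c,n=redc(s,proj(s,g),10) ;print("side red",c,n,proj(s,g))
c,n=redc(w,proj(w,g),45) ;print("wrist red",c,n)
```

```text
grip [0.53971202 0.26254575 0.13740383]
75 wrist end [254.9 313.1] band [255.  266.2] collar [255.  198.1] foot [255.1 116.2] | side [226.6 147.2] [230.8 160.4] [234.6 172.2]
80 wrist end [254.9 313. ] band [255.  266.2] collar [255.1 200.2] foot [255.2 124. ] | side [227. 147.] [230.1 160.6] [232.7 172.7]
85 wrist end [254.9 312.6] band [255.  266.2] collar [255.1 202.7] foot [255.2 132.1] | side [227.5 146.9] [229.3 160.8] [230.8 173.1]
90 wrist end [254.9 311.7] band [255.  266.2] collar [255.1 205.6] foot [255.2 140.4] | side [228.  146.9] [228.5 160.9] [228.9 173.3]
95 wrist end [254.9 310.5] band [255.  266.2] collar [255.1 208.7] foot [255.2 148.8] | side [228.5 146.9] [227.7 160.9] [227.  173.4]
100 wrist end [254.9 308.9] band [255.  266.2] collar [255.1 212.2] foot [255.2 157.4] | side [229.  146.9] [226.9 160.9] [225.  173.3]
side red (np.float64(224.66666666666666), np.float64(149.66666666666666)) 3 [228.18003781 152.18562385]
wrist red (np.float64(255.89385474860336), np.float64(275.3743016759777)) 716
```

The picture shows the tool held on its band, swung upright against the bar with the foot below it. I'll refine the angle from the saved frame, where the robot's clock isn't running.

Run:
```python
from h import *
from scipy.optimize import least_squares
w=load("sw90");off=np.load("off.npy")
_,z=q_lean(yb,np.radians(38));g=np.array([.528838,.263079,.123469])-off*z
i=w["img"]
col=i[130:340,253:258].mean(1).astype(int)
prev=None
for r,c in zip(range(130,340),col):
    k="R" if c[0]>100 and c[1]<40 else "O" if c[0]-c[2]>60 else "K" if c.max()<60 else "W"
    if k!=prev: print(r,k,c.tolist(),end=" ; ");prev=k
print()
# collar silhouette rows: bright columns away from handle
for x in(222,228,234,240,276,282,288):
    c=i[185:250,x].astype(int).mean(1);print(x,[int(v) for v in c[::3]])
for a in(85,90,95):
  for dl in(0,.004):
    u=-XB*np.cos(np.radians(a))+np.array([0,0,np.sin(np.radians(a))]);n=XB*np.sin(np.radians(a))+np.array([0,0,np.cos(np.radians(a))])
    G=g+dl*u;P=lambda s,r:proj(w,G+s*u+r*n)[1].round(1)
    print(a,dl,"band edges",P(-.007,.01),P(.007,.01),"end front/back",P(.021,.007),P(.021,-.007),"handle foot at collar front",P(-.032,.007),"collar top face front/back flat",P(-.032,.018),P(-.032,-.018),"collar bottom front",P(-.038,.018),"foot top back/front",P(-.068,-.018),P(-.068,.018),"neck at bar",P(-.05,0),"bar",proj(w,M)[1])
```

```text
130 O [104, 60, 31] ; 157 W [113, 95, 87] ; 216 O [166, 108, 59] ; 260 R [123, 16, 8] ; 291 O [110, 48, 24] ; 326 W [188, 185, 176] ; 338 K [13, 14, 17] ; 
222 [186, 159, 168, 177, 193, 179, 176, 161, 173, 177, 157, 83, 157, 173, 166, 174, 190, 178, 183, 30, 19, 25]
228 [189, 195, 199, 211, 199, 170, 174, 176, 192, 178, 84, 82, 82, 147, 161, 168, 74, 79, 80, 77, 78, 80]
234 [212, 204, 198, 197, 180, 180, 187, 175, 178, 177, 82, 82, 82, 85, 111, 188, 76, 80, 79, 70, 59, 44]
240 [186, 196, 188, 203, 187, 188, 197, 176, 176, 204, 179, 83, 83, 83, 83, 114, 184, 129, 144, 119, 125, 128]
276 [138, 170, 163, 172, 127, 149, 165, 184, 175, 82, 83, 84, 83, 83, 84, 207, 47, 31, 16, 15, 17, 16]
282 [144, 170, 161, 160, 167, 83, 82, 82, 165, 83, 85, 82, 82, 96, 204, 182, 75, 78, 79, 80, 78, 79]
288 [176, 163, 179, 163, 158, 132, 160, 81, 83, 86, 85, 82, 144, 171, 178, 183, 198, 206, 187, 48, 65, 79]
85 0 band edges 245.1 275.2 end front/back 310.0 314.9 handle foot at collar front 201.3 collar top face front/back flat 190.3 221.7 collar bottom front 180.0 foot top back/front 171.8 134.2 neck at b
[... 503 characters left out ...]
0.004 band edges 251.8 281.8 end front/back 317.7 324.8 handle foot at collar front 209.5 collar top face front/back flat 197.4 232.2 collar bottom front 187.6 foot top back/front 183.8 144.7 neck at bar 189.6 bar 175.03162892281915
95 0 band edges 242.8 270.4 end front/back 304.8 315.8 handle foot at collar front 205.2 collar top face front/back flat 191.8 230.9 collar bottom front 183.1 foot top back/front 186.4 145.6 neck at bar 188.7 bar 175.03162892281915
95 0.004 band edges 250.3 279.0 end front/back 314.6 325.0 handle foot at collar front 211.2 collar top face front/back flat 197.9 236.6 collar bottom front 188.9 foot top back/front 190.9 150.1 neck at bar 193.9 bar 175.03162892281915
```

Run:
```python
from h import *
from scipy.optimize import least_squares
w=load("sw90");off=np.load("off.npy")
_,z=q_lean(yb,np.radians(38));g=np.array([.528838,.263079,.123469])-off*z
def model(v):
    a,dl,e=np.radians(v[0]),v[1]/1e3,v[2]/1e3
    u=-XB*np.cos(a)+np.array([0,0,np.sin(a)]);n=XB*np.sin(a)+np.array([0,0,np.cos(a)]);G=g+dl*u+e*n
    P=lambda s,r:proj(w,G+s*u+r*n)[1]
    # bar distance to axis along n
    return np.array([P(-.007,.01)-259.5,P(.007,.01)-290.5,P(-.032,.007)-215.5,P(-.068,.0065)-156.5]),((M-G)@n-.0115)*1e3
for wb in(1.,.3,0.05):
    r=least_squares(lambda v:np.r_[model(v)[0]/1.,wb*model(v)[1]],[88,6,0]);print(wb,r.x.round(2),model(r.x))
s=load("s11");i=s["img"].astype(int);x,y=proj(s,g).astype(int)
print([[i[yy,xx].tolist() for xx in range(x-8,x+6,2)] for yy in(y-3,y-1,y+14,y+17)])
```

```text
1.0 [79.44  4.36 -9.08] (array([ 0.81335725,  0.04338275, -1.26630169,  0.31154517]), np.float64(0.198010795530024))
0.3 [ 78.37   4.05 -10.87] (array([ 0.9050582 , -0.17884166, -1.07862181,  0.30070111]), np.float64(1.074331276391496))
0.05 [ 77.43   3.84 -12.42] (array([ 0.97843846, -0.3767614 , -0.91521093,  0.30203187]), np.float64(1.8261604280250514))
[[[155, 120, 93], [93, 71, 51], [133, 72, 53], [114, 68, 47], [92, 80, 78], [49, 51, 55], [20, 23, 25]], [[166, 129, 99], [133, 101, 80], [101, 45, 37], [107, 66, 66], [75, 71, 75], [32, 32, 37], [47, 46, 47]], [[167, 156, 152], [166, 158, 155], [174, 164, 161], [167, 157, 152], [124, 126, 125], [98, 103, 104], [131, 135, 139]], [[194, 185, 179], [193, 183, 177], [183, 171, 165], [100, 81, 73], [67, 47, 37], [62, 50, 44], [77, 80, 81]]]
```

The fit, with bar contact as a constraint and the side view agreeing, shows the tool at about 79°, with the band shifted about 9 mm sideways in the pads. I'll finish the last 10° by rotating gripper and tool together about the bar while in contact, which doesn't load the grip. Then I'll bring it to the rack front, using the fitted tool pose in the gripper.

```bash
cat >> h.py <<'E'
seat=np.array([.5375,.0762,.085]);yr=-.0977;XR=np.array([np.cos(yr),np.sin(yr),0])
PH2=np.radians(48.5)
def tool_local():
    off=np.load("off.npy");q,z=q_lean(yb,np.radians(38));Rm=rot(q);T=np.array([.528838,.263079,.123469]);g=T-off*z
    a,dl,e=np.radians(79.44),.00436,-.00908
    u=-XB*np.cos(a)+np.array([0,0,np.sin(a)]);n=XB*np.sin(a)+np.array([0,0,np.cos(a)])
    return Rm.T@(g+dl*u+e*n-.035*u-T),Rm.T@u
def rack(dx,h,dy=110):  # collar centre: dx past seat, underside h above the plate
    q,_=q_lean(yr+np.radians(dy),PH2);c,u=tool_local()
    return seat+XR*dx+np.array([0,0,.003+h])-rot(q)@c,q
E
python3 - <<'E'
from workcell import env
from h import *
import sys
c,u=tool_local();al=PH2-np.radians(38)
YB=np.array([-np.sin(yb),np.cos(yb),0]);Rm=R.from_rotvec(YB*al).as_matrix()
T=env.current_tcp_pos();q1,_=q_lean(yb,PH2);p1=M+Rm@(T-M)
print("u at bar",rot(q1)@u,"collar z",(p1+rot(q1)@c),"tcp",T)
for nme,(p,q) in dict(bar=(p1,q1),back=(p1-XB*.075,q1),front=rack(-.10,.005),home=rack(.003,.003),up=rack(.003,.1)).items():
    j=env.solve_ik(p,q);print(nme,p.round(3),None if j is None else j.round(2))
    if j is None: sys.exit()
env.movel(p1,.05,q1);print("bar",env.current_ft_force().round(1),env.current_width());grab(env,"side","s12");grab(env,"wrist","w12")
env.movel(p1-XB*.075,.2)
p,q=rack(-.10,.005);env.goto(p,q);print(env.current_time(),env.current_width(),env.current_tcp_pos()-p)
w=grab(env,"wrist","w13");s=grab(env,"side","s13")
C=env.current_tcp_pos()+rot(env.current_tool_rot())@c;G=C+[0,0,.035]
print("collar",C,"red side pred",proj(s,G),redc(s,proj(s,G),9),"wrist pred",proj(w,G),redc(w,proj(w,G),40))
E
```

```text
u at bar [-1.04594045e-03  5.12921395e-05  9.99999452e-01] collar z [0.53949545 0.26255673 0.10805512] tcp [0.528838   0.26307937 0.12346856]
bar [0.535 0.263 0.127] [0.21 0.88 1.01 0.22 2.06 1.85]
back [0.46  0.266 0.127] [0.24 0.72 1.27 0.23 1.97 1.86]
front [0.439 0.082 0.112] [ 0.55  0.23  2.01 -0.83  1.33  0.69]
home [0.542 0.072 0.11 ] [ 0.44  0.38  1.81 -0.87  1.3   0.59]
up [0.542 0.072 0.207] [ 0.44  0.24  1.78 -0.84  1.41  0.46]
bar [-5.8 -0.3 -5. ] 0.20139502065561327
43.9583 0.20284268043646103 [0.00118033 0.00062522 0.00045729]
collar [0.43925861 0.08629007 0.09329244] red side pred [207.91129039 174.18323536] ((np.float64(207.76923076923077), np.float64(173.15384615384616)), 13) wrist pred [256.42138985 277.32863179] ((np.float64(256.13047285464097), np.float64(277.39492119089317)), 1142)
```

At the rack front the predicted and seen band positions agree within 1 px. A quick offline check of uprightness and height in the side frame, then I slide it in.

Run:
```python
from h import *
s=load("s13");C=np.array([.43926,.08629,.09329]);i=s["img"]
for k in(.056,.035,.003,-.003,-.018,-.033,-.051): print(k,proj(s,C+[0,0,k]).round(1))
x0=200
for y in range(164,206): print(y,"".join("R" if c[0]>100 and c[1]<60 else "O" if c[0]>c[2]+45 and c[0]>110 else "b" if c[0]>c[2]+15 and c[0]<90 else "W" if c.min()>115 else "k" if c.max()<60 else "." for c in i[y,190:230].astype(int)))
```

```text
0.056 [207.6 168.4]
0.035 [207.9 174.2]
0.003 [208.4 182.9]
-0.003 [208.5 184.5]
-0.018 [208.7 188.5]
-0.033 [208.9 192.5]
-0.051 [209.2 197.2]
164 kkkkkkkkkkkkbbbbkkkkkkkk........WWWWWWW.
165 kkkkkkkkkkkkb....kkkkkkk.WWWWWWWWWWWWWW.
166 kkkkkkkkkkkk.WWW.bbkkkk.WWWWWWWWWWWWWWWW
167 kkkkkkkkkkk..WWW.OO....WWWWWWWWWWWWWWWW.
168 ..kkkkkkkkk.WWWWOOO....WWWWWWWWWWWWWWWWW
169 WW..kkkkkkk.WWWWOOO.W.WWWWWWWWWWWWWWWWWW
170 WWWW.....kk.WWWWOOO.WWWWWWWWWWWWWWWWWWWW
171 WWWWWWWWW.k..WW.OOOO.WWWWWWWWWWWWWWWWWW.
172 WWWWWWWWW.kk....RRRROWWWWWWWWWWWWWWWWWW.
173 WWWWWWWWWW.k....RRRROWWWWWWWWWWWWWWWWWW.
174 WWWWWWWWWW.kk...RRRRO.WWWWWWWWWWWWWWWWW.
175 WWWWWWWWWWW.k...RRRR..WWWWWWWWWWWWWWWWW.
176 WWWWWWWWWWW.kk...RR.b..WWWWWWWWWWWWWWWW.
177 WWWWWWWWWWW.kk..b.Rbbk.WWWWWWWWWWWWWWWWW
178 WWWWWWWWWWWW..........WWWWWWWWWWWWWWWWWW
179 WWWWWWWWWWWWWW..b...WWWWWWWWWWWWWWWW.WWW
180 WWWWWWWWWWWWWW......WWWWWWWWWWWWWWWW..WW
181 WWWWWWWWWWWWWW..b...WWWWWWWWWWWWWWWW....
182 WWWWWWWWWWWWWW......WWWWWWWWWWWWWWWW....
183 WWWWWWWWWWWWWW......WWWWWWWWWWWWWWWW....
184 WWWWWWWWWWWWWWWW....WWWWWWWWWWWWWWWW....
185 WWWWWWW
[... 233 characters left out ...]
.......WWWWWWWWWWWWWWW...
191 WWWWWWWWWWWWW..b.....O.WWWWWWWWWWWWWW...
192 WWWWWWWWWWWWW.bbb.......WWWWWWWWWWWWW...
193 WWWWWWWWWWWWW.bbbbbbbb..WWWWWWWWWWWW....
194 WWWWWWWWWWWWW.bbbbbbbbb.WWWWWWWW.O..b...
195 WWWWWWWWWWWWW.bbbbbbbbb.WWWW....O.bbbb..
196 WWWWWWWWWWWWWW.bbbbbbb..WW..bbbbbbbb....
197 WWWWWWWWWWWWWWW.bbbbb......bbbbbbb.OO.b.
198 WWWWWWWWWWWWWW........OO...bbbbb.OOOOOb.
199 WWWWWWWWWWWWW..OOOOOOOOOOO.bbbb.OOOOOOb.
200 WWWWWWWWW...OOOOOOOOOOOOOO.....OOOOOO..b
201 WWWWWWW.OOOOOOOOOOOOOOOOOOOOOOOOOO......
202 WWWWWOOOOOOOOOOOOOOOOOOOOOOOOOOOO...W...
203 WWW.OOOOOOOOOOOOOOOOOOOOOOOOOOOOO.......
204 W.OOOOOOOOOOOOOOOOOOOOOOOOOOOOOO.b......
205 OOOOOOOOOOOOOOOOOOOOOOOOOOOOOOOO.b......
```

The tool is upright in the side view (column 207.5 at the top, 208 at the foot). Sliding in now, pushing home, lowering by feel, and releasing.

Run:
```python
from workcell import env
from h import *
f0=env.current_ft_force()
F=lambda:(env.current_ft_force()-f0).round(1)
p,q=rack(-.10,.005);env.movel(rack(-.03,.004)[0],.12);print(F(),env.current_width())
env.movel(rack(0,.004)[0],.08);print("seat",F(),env.current_width())
for dx in(.0025,.0035,.0045):
    env.movel(rack(dx,.004)[0],.05);f=F();print(dx,f)
    if f@XR<-6: break
h=.004
while h>-.006:
    h-=.002;env.movel(rack(dx,h)[0],.05);f=F();print("h",h,f)
    if f[2]>4: break
print(env.current_time(),env.current_width())
env.ungrasp();_,z=q_lean(yr+np.radians(110),PH2)
p=env.current_tcp_pos();env.movel(p-.09*z,.15);print(env.current_time())
w=grab(env,"wrist","w14");s=grab(env,"side","s14");t=grab(env,"top","t14")
G=seat+XR*.0025+[0,0,.038]
for n,f in(("w",w),("s",s),("t",t)):
    pr=proj(f,G);b=(0<=pr[0]<512)and(0<=pr[1]<384);print(n,pr,redc(f,pr,25) if b else "out")
```

```text
[ 1.1 -5.2 -1.1] 0.20397107497904468
seat [-0.8 -5.4 -0.8] 0.2052112551820931
0.0025 [-2.7 -6.  -1.3]
0.0035 [-2.9 -4.9  0.4]
0.0045 [-2.8 -5.9 -0. ]
h 0.002 [-2.  -6.5  1.1]
h 0.0 [-1.  -7.1  1.4]
h -0.002 [-2.1 -7.5  3. ]
h -0.004 [-5.3 -7.3 11.7]
47.0667 0.20220351447238463
48.4833
w [254.24776075 219.64607167] ((np.float64(255.06813186813187), np.float64(216.7934065934066)), 455)
s [237.82060091 173.99417272] ((np.float64(237.33333333333334), np.float64(173.66666666666666)), 9)
t [214.40338776 203.71583615] ((np.float64(212.8), np.float64(204.0)), 5)
```

Run:
```python
from h import *
w=load("w14");s=load("s14")
G=seat+XR*.0025+[0,0,.038]
c,_=redc(w,proj(w,G),25);cs,_=redc(s,proj(s,G),8);print("tri",tri([(w,c),(s,cs)]),"expected",G)
print("cam",w["eye"],"band surface pred", proj(w,G+.007*(lambda v:v/np.linalg.norm(v))((w["eye"]-G)*[1,1,0])))
YR=np.array([-XR[1],XR[0],0])
for n,k in(("black",-1),("blue",-2)):
    print(n,proj(w,seat+YR*.06*k+[0,0,.038]),proj(w,seat+YR*.06*k+[0,0,.006]))
i=w["img"].astype(int)
for n,k in(("end",.056),("band",.035),("collar top",.003)): print(n,proj(w,seat+XR*.0025+[0,0,.003+k]).round(1))
x,y=proj(w,G).astype(int)
for yy in range(y-110,y+70,4): print(yy,"".join("R" if c[0]>100 and c[1]<60 else "O" if c[0]>c[2]+50 and c[0]>100 and c[1]<c[0]-35 else "Y" if c[0]>150 and c[1]>130 and c[2]<90 else "W" if c.min()>135 else "B" if c[2]>c[0]+50 else "k" if c.max()<45 else "." for c in i[yy,x-110:x+130:3]))
```

```text
tri [0.53932151 0.08087981 0.12236292] expected [0.53998808 0.07595614 0.123     ]
cam [0.48699244 0.28722613 0.20113297] band surface pred [254.25822304 216.57568892]
black [230.88594089 239.05637655] [232.04993288 208.37221082]
blue [216.78146178 252.73796002] [218.31938121 226.07028975]
end [254.2 245.6]
band [254.2 219.6]
collar top [254.4 183.7]
109 OOOOOOOOO.................................................OOOOOOOOOOOOOOOOOOOOOO
113 OOOOOOOOO..................................................OOOOOOOOOOOOOOOOOOOOO
117 OOO.....O..................................................OOOOOOOOOOOOOOOOO.OOO
121 OO..................................OOOOO..................OOOOOOOOOOOOOOOO.O...
125 O...................................OOOOOOO................OOOOOOOOOOOOOOOOOOO..
129 OO..................................OOOOOOOO...............OOOOOOOOOOOOOOOOOOO..
133 OO...................................OOOOOOO...............OOOOOOOOOOOOOOOOOOOO.
137 OO.........................................................OOOOOOOOOOOOOOOOOOO..
141 OOOOOO......................................................OOO
[... 2377 characters left out ...]
OOOOOOOkkkk....OOOWW
257 ....k.........OOOOOOO.BBBBBOOOOOYYY..BB....BB....OO.OOOOOOOOOOOOOOOkkkk.....k.OO
261 ...kk.....W..WWWWWWWWO.OOOOWOOOYYYY.....................OOOOO...OOkkkkkk.....kk.
265 ..kk......WWWWWWWWWWW.OOOOOWWWWY.Y..W.O...Y..............O......OOkkkkkkk.....kk
269 .kk.......WWW...W..WW.OOOO.WWWWWY..W.OO.........................OOkkkkkkkk.....k
273 .kk.......OOOOO..WWWWWW..WWWWWWWOOOW.OO.....OO..................OOkkkkkkkkk.....
277 kkk.......WWWWWWWWWW..OOOOOOO......W.W...OOO...O................OOkkkkkkkkkk....
281 kk........WWWWWWWWWW.OOOOOOO.OO..Y..WW.......WOO..................kkkkkkkkkkk...
285 kk.....k.WWWWWWWWWWWW.OOOOOOO.O....WOOOOOOOOOOOO.....OOOOOOOOO.OOO.kkkkkkkkkkk..
```

The tool hangs in the empty slot:
- The band is within 1–3 px of its predicted home position.
- The handle is vertical and the collar is on the plate.
- The black and blue tampers are where they were.

Handing in.

Run:
```python
from workcell import env
from h import *
a=load("top0")["img"].astype(int);b=load("t14")["img"].astype(int);t=load("top0")
for n,(x,y) in dict(spool=(307,198),stamp=(350,184),jar=(338,226),glue=(161,172)).items(): print(n,abs(a-b)[y-6:y+7,x-6:x+7].mean().round(1))
env.sign_off();print(env.current_time())
```

```text
spool 9.5
stamp 6.9
jar 8.8
glue 12.8
the job is handed in; nothing more can be done
the job is handed in; nothing more can be done
```

The red-banded tamper now hangs in the empty slot, at the closed end with its collar on the plate. I let go, backed the gripper off and handed the job in at about 48.5 s.

**How it went**
- **First grip:** the open jaws did not fit square between spool and stamp. I gripped skewed, dragged the tamper clear and regripped square.
- **Two drops at the bar:** the first two swings failed at about 80°, when the tool crept out of the pads and fell onto the paper on the robot's side. I found it and regripped it each time.
- **Third swing:** the bar turned the tool only about 40° within the fingers. The rest came from leaning the gripper about 48° over the bar, including a last 10° or so with the neck still pressed against it. So the tool stood upright at the bar, but it was not turned purely in the fingers as asked.
- **Rack:** I slid it in, felt the collar meet the plate at about 12 N, opened the jaws along the slot and backed away.

**Last checks**
- **Place:** the band was 1–3 px from its predicted home position in all three views. Two-view triangulation put it within 1 mm in x and z but 5 mm off in y. I put that down to the coarse side view.
- **Closed end:** no clear push-back from it was felt (under 3 N at 2 mm past nominal home), so "fully home" rests on the pictures.
- **Upright and neighbours:** the tool is upright in the wrist view, and the black and blue tampers are where they should be.
- **Bystanders:** the before/after top views differ by 7–13 grey levels around spool, stamp, jar and glue pot. That doesn't prove they stayed put, but I saw no sign of contact.

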